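# Close the lab bath

## Task

Take the metal cover off the slanted drying stand and set it gently, not dropped, onto the round well of the bath so that it sits fully home and level. Then swing the bath's turnbutton in over the cover's edge until it points at the middle of the cover. Leave everything else on the bench where it is.

Things in the scene. Friction and masses are not known exactly. Their poses are not given: they have to be found in the camera images.
- cover: loose round aluminium cover: flange 128 mm across, 6 mm thick (z 10 to 16 mm); below it a plug 100 mm across, 10 mm deep, lower edge bevelled; on top in the middle a black cylindrical knob 24 mm across, 36 mm tall (z 16 to 52 mm). Origin: centre of the plug's underside; z along the knob's axis, away from the plug. It starts on the stand, z leaning 0.55 rad (31.5 degrees) from vertical
- stand: the fixed drying stand: a white board 156 mm along the slope and 160 mm wide, sloping 31.5 degrees, its low edge towards the stand's -x with an 18 mm ledge that stops the cover from sliding; highest point about 105 mm. Origin: centre of its footprint (150 x 160 mm), on the table; x horizontal, towards the high edge; z up
- bath: the fixed bath: white housing 200 (x) x 150 (y) x 35 mm with a round steel well, and a post for the turnbutton beside the well at x = -82 mm. Origin: centre of its underside; z up
- bath_rim (a point): centre of the well's mouth, level with the top of the rim, 105 mm above the table. Rim 120 mm outside, 110 mm inside diameter, well 65 mm deep. When the cover is home, the flange lies on the rim and the cover's origin is 10 mm below this point. x and y axes as the bath's
- button_pivot (a point): on the turnbutton's vertical turning axis, at the underside of its bar, 82 mm from the well's axis on the bath's -x side, 8.5 mm above the rim (2.5 mm above a seated cover's flange)
- button_peg (a point): centre of the top of the turnbutton's upright black peg, 12 mm across and 30 mm tall, 36 mm from the turning axis; it stands on a steel bar 16 mm wide and 6 mm thick that reaches 50 mm from the axis
- turnbutton (a joint): angle of the turnbutton in rad: 0 (a stop) = pointing at the well's centre, over the cover's edge; it grows as the bar turns anticlockwise seen from above, clear of the cover above 1.4; stop at 2.4. It stays where it is left
- beaker: bystander: empty steel beaker, 60 mm across, 85 mm tall, no lid belongs on it; origin at the centre of its underside
- petri: bystander: stack of clear dishes, 90 mm across, 30 mm tall; origin at the centre of its underside
- tube_rack: bystander: green rack of stoppered tubes, 100 x 190 mm, 120 mm tall; origin at the centre of its underside
- wash_bottle: bystander: white wash bottle with a bent spout, 64 mm across, 178 mm tall; origin at the centre of its underside
- burner: bystander: red gas can with a burner tube on top, 68 mm across, 165 mm tall; origin at the centre of its underside
- striker: bystander: flat wire flint striker, 190 mm long, 16 mm tall; origin near its middle, on the table
Mind the look-alikes: they are no part of the job. Of the things shaped like the cover, the aluminium one is meant.

How it is judged:
By the outcome, as a careful person would: the job done as asked, in the order asked, and still so for the second after the job is handed in, with the robot touching nothing.
It also fails if it takes over 56 s, if anything falls off the work surface, if the arm or the gripper's body presses on something with over 40 N, if the wrist force passes 120 N, or if a joint passes its speed limit or range.

## Robot

A 6-joint arm with a two-finger parallel gripper is mounted at the origin on the work surface. World frame = base frame: x ahead of the robot, y to its left, z up, the work surface at z = 0. Lengths are in m, angles in rad, forces in N, time in s.
With the tool pointing down it reaches from about 0.375 to 0.975 m from the base axis. Payload 3.8 kg.
Tool frame: the origin (TCP) lies at the centre of the arm's flange, where the gripper is bolted on; the fingertips stand 173 mm ahead of it and the grasp point (between the pads) lies 155 mm ahead of it (bot.tip_reach is the distance from the TCP to the fingertips, in m); z points along the fingers, y is the line along which they close (so a half turn about z gives the same grasp; the last joint's range is limited). The gripper opens to 85 mm and grips with 20 to 120 N. Pads are 22 mm wide; open, the fingers measure 114 mm over their backs; the gripper's body (76 mm by 85 mm) begins 54 mm behind the grasp point. The pads swing forward as they close: fully open they stand 13 mm farther back than shut.
Start: joints at [-1.153, 0.264, 1.604, -0, 1.274, -0.037], TCP at [0.297, -0.606, 0.405] pointing down, gripper open.
Joint ranges: [-2.63, 2.63], [-0.94, 2.18], [0.31, 2.57], [-1.31, 4.45], [0, 2.66], [-2.55, 2.55]. Speed limits (rad/s): [2.57, 2.57, 3.14, 3.14, 3.14, 3.14].

## Interface

Orientations are given as a rotation vector (axis times angle).
In Python, from workcell import bot gives the robot as it stands.
- The arm moves only by the tool drive_tool, never from a script. Its arguments are lists of equal length, an entry for each row: "claw": the finger opening in mm, from 0 to 85.4; "slide": the shift along the world's x, y, z each as a share of 0.5 m, from -1 to 1, a list of three; "yaw": the turn about the world's z as a share of 180 degrees, from -1 to 1. A call has 1 to 8 rows; each row is the pose to reach, as a shift and turn from the pose commanded when the call began, turning the shorter way round; what a row does not reach only later rows make up. A row lasts 1/12 s, in which the tool goes at most 41.7 mm and 7.16 degrees, less where a joint would pass 70% of its speed; a pose out of reach is approached as far as the arm can. A call with a number of a shift or a turn outside -1 to 1 is refused whole. A call with a gripper value outside its range is refused whole. The fingers move at their own pace and stop on an object; "newtons" is the grip in N (left out, the last holds). Time passes only in rows, so rows that repeat a pose let the fingers close. It gives the time, the measured TCP pose, the force, the opening and the grip force at its end, in the units of the state.
- bot.read_state(): the state, without advancing time (a new reading comes with each control period).
- bot.read_camera(name): name is "scene" or "top"; returns a dict with "color" (420x560x3 uint8, red, green, blue), "depth" (420x560 float32, m along the optical axis (not along the pixel's ray), 0 where there is no reading), "mtx" (3x3 intrinsics, pixels), "eye" and "rotation" of the camera in the world. Camera axes: x right, y up, looking along -z (the intrinsics and any distortion apply to the point x, -y, -z); pixel columns grow to the right and rows downward; lengths in m; the calibration is good to about 2 mm. A picture is of the moment at which its call begins.
- bot.finish_job(): hands the job in; it is judged then, once.
The state is a dict: "time": time; "q": joint angles; "joint_vel": joint speeds; "joint_torque": joint torques, N m; "tool_pos": TCP position; "tcp_rot": TCP orientation; "wrist_force": force on the tool from outside, world axes, zero at the start; "torque": the same for the moment, N m; "width": opening from 0.0 (shut) to 1.0 (fully open); "grip_force": force on a finger pad.
Only numpy, scipy, OpenCV 4.12 (cv2) and the standard library are available. Lean on these libraries where they do the work, as an engineer would, in place of code of your own. Each camera call takes 0.05 s, during which the arm holds its last target. There are 200 camera calls.

## Working session

There is one attempt and no reset: what is moved stays moved. The work goes in short steps, Python scripts to look and compute and a tool call to move; the robot and the scene stay as the last step left them, time stands still between calls to the robot, and variables do not carry over. Pictures are saved under pics/ and viewed, at most 10 in all, crops included, and the job is handed in when it is done.

Besides the shell and the picture viewer there is one more tool, called as name(argument=value, ...), one argument or row to a line, values as JSON. drive_tool: Moves the arm, as the interface text tells. Shift numbers are shares of 0.5 m and turn numbers shares of 180 degrees, none past 1 either way. Its arguments: {"type":"object","properties":{"claw":{"type":"array","items":{"type":"number"}},"slide":{"type":"array","items":{"type":"array","items":{"type":"number"}}},"yaw":{"type":"array","items":{"type":"number"}},"newtons":{"type":"number"}},"required":["claw","slide","yaw"]}

```bash
mkdir -p pics
cat > h.py <<'E'
import numpy as np,cv2
from workcell import bot
def cam(n,f=None):
    c=bot.read_camera(n)
    if f: cv2.imwrite(f,c["color"][:,:,::-1])
    return c
def pts(c):
    d=c["depth"];K=np.array(c["mtx"]);v,u=np.mgrid[:d.shape[0],:d.shape[1]]
    p=np.stack([(u-K[0,2])/K[0,0]*d,-(v-K[1,2])/K[1,1]*d,-d],-1)
    return p@np.array(c["rotation"]).T+np.array(c["eye"])
E
python3 - <<'E'
from h import *
for n in("scene","top"):
    c=cam(n,f"pics/{n}0.png");np.savez(f"{n}0.npz",**{k:np.array(c[k]) for k in("color","depth","mtx","eye","rotation")})
    print(n,c["eye"],c["rotation"],c["mtx"],c.keys())
print(bot.read_state())
E
```

```text
scene [1.26292481 0.10801022 1.03222936] [0.51267821 0.58851624 1.62595644] [[411.27206873   0.         278.08479864]
 [  0.         411.27206873 213.29863552]
 [  0.           0.           1.        ]] dict_keys(['color', 'depth', 'mtx', 'eye', 'rotation'])
top [0.40058324 0.01653522 1.51950207] [ 0.04814579 -0.07271577 -1.55257788] [[451.92450026   0.         283.22005918]
 [  0.         451.92450026 213.93671555]
 [  0.           0.           1.        ]] dict_keys(['color', 'depth', 'mtx', 'eye', 'rotation'])
{'time': 0.1, 'q': array([-1.15293380e+00,  2.64687466e-01,  1.60523186e+00,  1.08575949e-05,
        1.27371951e+00, -3.69130296e-02]), 'joint_vel': array([-0.00029659, -0.00224269, -0.00537513, -0.00059463,  0.00011081,
       -0.00140464]), 'joint_torque': array([-4.58765408e-04, -5.16707647e+01, -3.68590343e+01,  4.44353623e-05,
        6.33331278e-03,  1.55182857e-05]), 'tool_pos': array([ 0.29636782, -0.60611463,  0.40348268]), 'tcp_rot': array([-3.05876536e+00, -7.07761374e-01,  5.92129644e-04]), 'wrist_force': array([0.00110961, 0.27424077, 0.22024643]), 'torque': array([ 0.02295277, -0.00897635, -0.01787697]), 'grip_force': 0.0, 'width': 1.0011517825283784}
```

View pics/scene0.png

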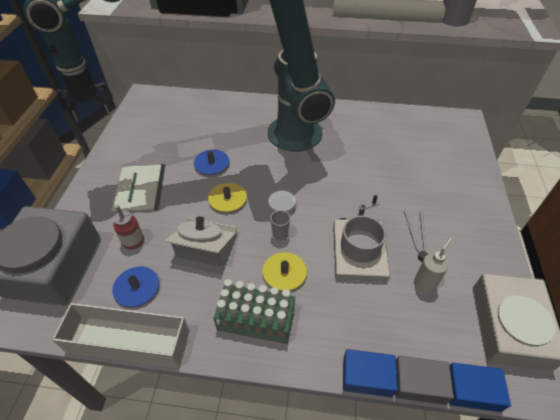

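View pics/top0.png

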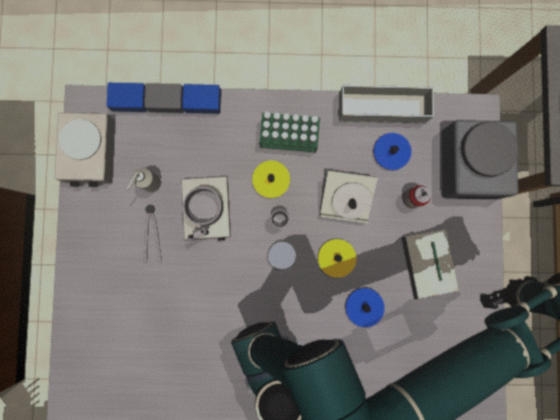

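The images show one aluminium cover on the slanted board, at top (351,201) / scene (200,228). The look-alikes lie flat on the table: yellow at top (271,179) and (337,258), blue at (393,151) and (365,307). The bare metal one on the white sloping stand is the one meant. The bath is at top (205,207), with its button near (203,231). I'll confirm with a crop and measure.

```bash
sed -i 's/np.array(c\["rotation"\]).T/cv2.Rodrigues(np.array(c["rotation"]))[0].T/' h.py
python3 - <<'E'
from h import *
C={n:dict(np.load(f"{n}0.npz")) for n in("scene","top")}
S,T=C["scene"]["color"],C["top"]["color"]
r=lambda im,x,y,w,h:cv2.resize(im[y:y+h,x:x+w],(400,300),interpolation=cv2.INTER_CUBIC)
a=np.vstack([np.hstack([r(S,150,195,100,75),r(S,315,185,100,75)]),np.hstack([r(T,305,160,88,66),r(T,165,170,88,66)])])
cv2.imwrite("pics/crop.png",a[:,:,::-1])
for n in C:
    P=pts(C[n]);z=P[...,2]
    # table check
    print(n,"table z",np.median(z[(abs(P[...,0]-.5)<.3)&(abs(P[...,1])<.4)&(z<.02)]))
    if n=="top":
        wins={"stand":(315,165,65,62),"bath":(175,172,62,72)}
    else: wins={"stand":(160,205,85,65),"bath":(328,190,65,90)}
    for k,(x,y,w,h) in wins.items():
        q=P[y:y+h,x:x+w].reshape(-1,3);col=C[n]["color"][y:y+h,x:x+w].reshape(-1,3).astype(int)
        if k=="bath":
            m=abs(q[:,2]-.105)<.004
            (c,rr)=cv2.minEnclosingCircle(q[m][:,:2].astype(np.float32));print("rim",c,rr,m.sum(),np.median(q[m][:,2]))
            m=abs(q[:,2]-.035)<.005
            print("box",cv2.minAreaRect(q[m][:,:2].astype(np.float32)))
            m=(q[:,2]>.125)&(q[:,2]<.16);print("peg",q[m].mean(0) if m.any() else 0,m.sum(),q[m].max(0) if m.any() else 0)
            m=(abs(q[:,2]-.1195)<.004);print("bar",cv2.minAreaRect(q[m][:,:2].astype(np.float32)) if m.sum()>3 else 0)
        else:
            m=(q[:,2]>.03)&(q[:,2]<.2)
            print("stand",m.sum(),cv2.minAreaRect(q[m][:,:2].astype(np.float32)))
            dark=m&(col.max(1)<70);print("knob dark",dark.sum(),q[dark].mean(0),q[dark].max(0),q[dark].min(0))
            mm=m&~dark&(q[:,2]>.05);A=np.c_[q[mm][:,:2],np.ones(mm.sum())]
            co=np.linalg.lstsq(A,q[mm][:,2],rcond=None)[0]
            for _ in range(5):
                e=abs(A@co-q[mm][:,2])<.004;co=np.linalg.lstsq(A[e],q[mm][:,2][e],rcond=None)[0]
            print("plane",co,"slope",np.degrees(np.arctan(np.hypot(*co[:2]))),"dir",np.degrees(np.arctan2(co[1],co[0])),e.sum())
            q2=q[mm][e];print("inl",q2.mean(0))
E
```

```text
scene table z -0.0014646151289630094
stand 1898 ((0.5720012187957764, -0.20973940193653107), (0.16063475608825684, 0.1493075042963028), 82.54134368896484)
knob dark 293 [ 0.61216601 -0.21246179  0.06582712] [ 0.64286909 -0.14667557  0.10566459] [ 0.53321431 -0.28279546  0.03144379]
plane [ 0.37346253 -0.05878392 -0.15630906] slope 20.70962965932218 dir -8.945104604933466 582
inl [ 0.60519288 -0.21588998  0.08239866]
rim (0.5242061018943787, 0.25506410002708435) 0.07039953023195267 199 0.10340373375597756
box ((0.5315253138542175, 0.2552328109741211), (0.2073286473751068, 0.14969953894615173), 4.77510929107666)
peg [0.43841593 0.27998101 0.14017267] 31 [0.44352868 0.2859311  0.14985641]
bar ((0.4442535936832428, 0.266814649105072), (0.017359932884573936, 0.059825729578733444), 26.753311157226562)
top table z 0.0018617040948931685
stand 2186 ((0.5736889243125916, -0.21527431905269623), (0.1608983725309372, 0.14509156346321106), 83.0208969116211)
knob dark 49 [ 0.54832173 -0.22227148  0.09960398] [ 0.5635212  -0.21264228  0.11145611] [ 0.53613497 -0.23184877  0.06126477]
plane [ 0.37855238 -0.0802827  -0.16075637] slope 21.155034738723426 dir -11.973773746200694 706
inl [ 0.59353348 -0.219086    0.08151596]
rim (0.521141529083252, 0.24642708897590637) 0.07267804443836212 157 0.10595828306021593
box ((0.5298923254013062, 0.2502845823764801), (0.20967374742031097, 0.15063345432281494), 4.582123279571533)
peg [0.44013508 0.2662371  0.13995429] 25 [0.45457922 0.27943109 0.15816881]
bar ((0.487194299697876, 0.28605028986930847), (0.11482258886098862, 0.05902872607111931), 28.702739715576172)
```

View pics/crop.png

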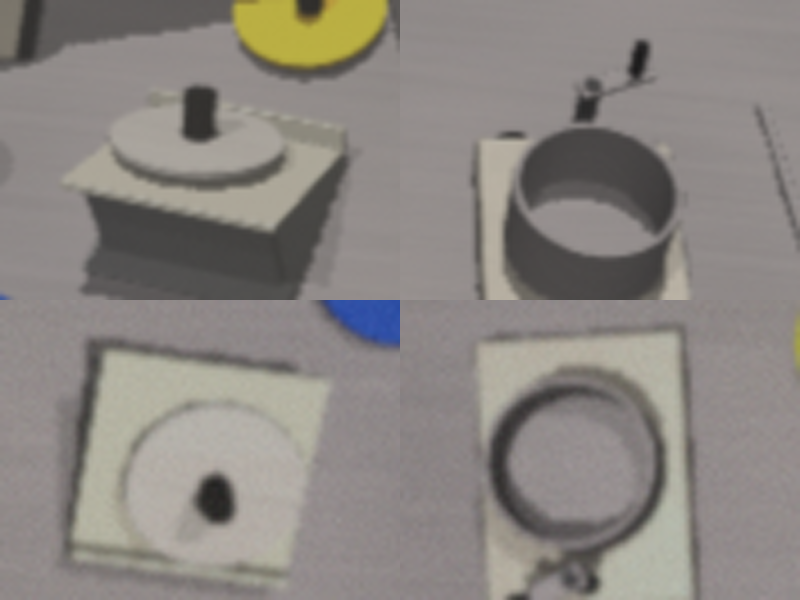

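The crop confirms it: a bare metal cover with a black knob on the slanted board, knob at scene (200,223) / top (352,203). The turnbutton peg is at scene (375,200) / top (191,235), with its pivot at top (204,231). I'll triangulate the knob, peg and rim across both views.

```bash
cat >> h.py <<'E'
def ray(c,u,v):
    K=np.array(c["mtx"]);d=np.array([(u-K[0,2])/K[0,0],-(v-K[1,2])/K[1,1],-1.])
    return np.array(c["eye"]),cv2.Rodrigues(np.array(c["rotation"]))[0]@d
def plane(c,u,v,z):
    e,d=ray(c,u,v);return e+d*(z-e[2])/d[2]
def tri(c1,p1,c2,p2):
    A=[];B=[]
    (a,d),(b,f)=ray(c1,*p1),ray(c2,*p2)
    s=np.linalg.lstsq(np.c_[d,-f],b-a,rcond=None)[0];x,y=a+d*s[0],b+f*s[1]
    return (x+y)/2,np.linalg.norm(x-y)
def dark(c,x,y,w,h,t):
    g=c["color"][y:y+h,x:x+w].max(2);m=(g<t).astype(np.uint8)
    n,l,s,ce=cv2.connectedComponentsWithStats(m,connectivity=8)
    return [(ce[i]+[x,y],s[i][:5].tolist()) for i in range(1,n) if s[i][4]>=6]
E
python3 - <<'E'
from h import *
C={n:dict(np.load(f"{n}0.npz")) for n in("scene","top")};S,T=C["scene"],C["top"]
k1=dark(S,190,212,22,22,75);k2=dark(T,340,192,24,24,75);print(k1,k2)
f=lambda k:max(k,key=lambda a:a[1][4])[0]
print("knob",tri(S,f(k1),T,f(k2)))
p1=dark(S,355,190,30,28,80);p2=dark(T,183,224,32,18,80);print(p1);print(p2)
print(T["color"][224:244,184:214].max(2))
from scipy.optimize import least_squares
for n,(x,y,w,h) in (("scene",(330,195,62,75)),("top",(178,178,52,56))):
    P=pts(C[n])[y:y+h,x:x+w].reshape(-1,3);zo=-.0015 if n=="scene" else .0019
    q=P[(abs(P[:,2]-.105-zo)<.004)]
    r=least_squares(lambda s:np.hypot(q[:,0]-s[0],q[:,1]-s[1])-.0575,[.524,.25],loss="soft_l1",f_scale=.002)
    e=abs(r.fun);print(n,"rim",r.x,len(q),(e<.005).sum())
E
```

```text
[(array([199.29885057, 222.90804598]), [6, 5, 8, 13, 87])] [(array([352.03773585, 203.26415094]), [9, 7, 7, 10, 53])]
knob (array([ 0.54964143, -0.2234375 ,  0.08410573]), np.float64(0.0025087107896938883))
[(array([374.24137931, 199.55172414]), [17, 5, 5, 10, 29]), (array([361.18518519, 211.55555556]), [4, 19, 6, 6, 27])]
[(array([205.85714286, 225.28571429]), [21, 0, 5, 3, 7]), (array([206.42857143, 231.71428571]), [23, 6, 2, 4, 7]), (array([190.63636364, 236.09090909]), [6, 11, 4, 3, 11])]
[[164 177 171 165 158 153 158 156 156 154 154 146 142 146 141 135 122 115
  112 112 111 103  93  83  76  82  93 114 135 155]
 [163 179 177 172 164 163 160 157 156 158 153 151 151 149 148 139 116  98
   87  83  82  77  73  76  80 100 132 149 163 178]
 [163 174 176 173 172 163 164 159 159 159 153 143 131 137 146 137 115  91
   82  83  79  77  78  81  93 124 158 170 178 181]
 [165 175 177 176 176 177 172 164 162 156 143 121 104 108 118 116  97  88
   90  94  88  83  85  89 103 137 169 175 180 183]
 [161 177 179 176 180 177 180 173 168 157 141 104  91  92  90  92  87  90
  102 114 104  84  88 102 12
[... 1280 characters left out ...]
34 131 125 112 117 111 100  95  96  92  92  98  99 101 101 102 101
  105 110 107 110 114 124 126 128 127 129 129 133]
 [122 124 121 118 116 121 118 113 109 107 104 108 112 112 115 112 113 118
  117 125 128 127 128 133 136 138 140 143 139 136]
 [134 132 127 128 130 123 122 117 116 117 116 115 118 118 121 121 122 121
  133 137 136 138 140 139 141 138 139 141 142 138]
 [140 137 138 138 133 130 122 118 121 124 120 121 118 124 124 131 131 137
  137 138 137 141 141 143 144 144 144 143 146 143]
 [138 133 126 129 128 119 125 118 120 122 122 119 126 129 135 136 137 137
  142 139 144 141 142 140 143 146 145 143 138 144]]
scene rim [0.53460812 0.25536133] 222 212
top rim [0.53394569 0.25042403] 152 152
```

Run:
```python
from h import *
C={n:dict(np.load(f"{n}0.npz")) for n in("scene","top")};S,T=C["scene"],C["top"]
def proj(c,p):
    R=cv2.Rodrigues(np.array(c["rotation"]))[0];x=R.T@(np.array(p)-c["eye"]);K=c["mtx"];return K[0,0]*x[0]/-x[2]+K[0,2],K[1,1]*x[1]/x[2]+K[1,2]
peg=plane(S,374.24,199.55,.1345);print("peg scene",peg)
piv=np.array([.4526,.2462,.1195]);d=peg-piv;print("dist",np.hypot(*d[:2]),"angle",np.arctan2(d[1],d[0])-np.radians(4.7))
print("proj top: peg top",proj(T,[*peg[:2],.1495]),"piv",proj(T,piv),"rim",proj(T,[.5343,.2529,.105]),"foot?",plane(T,190.6,236.1,.035),plane(T,205.5,231.5,.15))
print("scene piv",proj(S,piv),"rim",proj(S,[.5343,.2529,.105]))
P=pts(S);print(P[193:206,374]);
r=cv2.resize(T["color"][215:245,180:220],(800,600),interpolation=cv2.INTER_CUBIC);cv2.imwrite("pics/btn.png",r[:,:,::-1])
```

```text
peg scene [0.43665814 0.2794854  0.1345    ]
dist 0.03690610251564562 angle 1.9354275751697216
proj top: peg top (np.float64(188.95107438042317), np.float64(235.36091797951616)) piv (np.float64(201.78536476969322), np.float64(230.6715445261324)) rim (np.float64(201.19640369417783), np.float64(204.7678322412385)) foot? [0.43735026 0.29600645 0.035     ] [0.44915812 0.22992686 0.15      ]
scene piv (np.float64(361.9152377024629), np.float64(205.89652720965265)) rim (np.float64(363.4478374162262), np.float64(231.20688786624152))
[[ 0.28148845  0.30514847 -0.00148677]
 [ 0.28454194  0.30539555 -0.00317718]
 [ 0.28640102  0.30588386 -0.00613305]
 [ 0.43485827  0.27653789  0.14752819]
 [ 0.437106    0.27681837  0.14572156]
 [ 0.4378098   0.27741578  0.14225002]
 [ 0.44078692  0.27754711  0.14122672]
 [ 0.44025588  0.27840367  0.13639116]
 [ 0.44238671  0.27871147  0.13443954]
 [ 0.4417703   0.27959348  0.12946672]
 [ 0.44131857  0.28044616  0.12464598]
 [ 0.43968734  0.28155245  0.11848775]
 [ 0.44079009  0.28208707  0.11533748]]
```

View pics/btn.png

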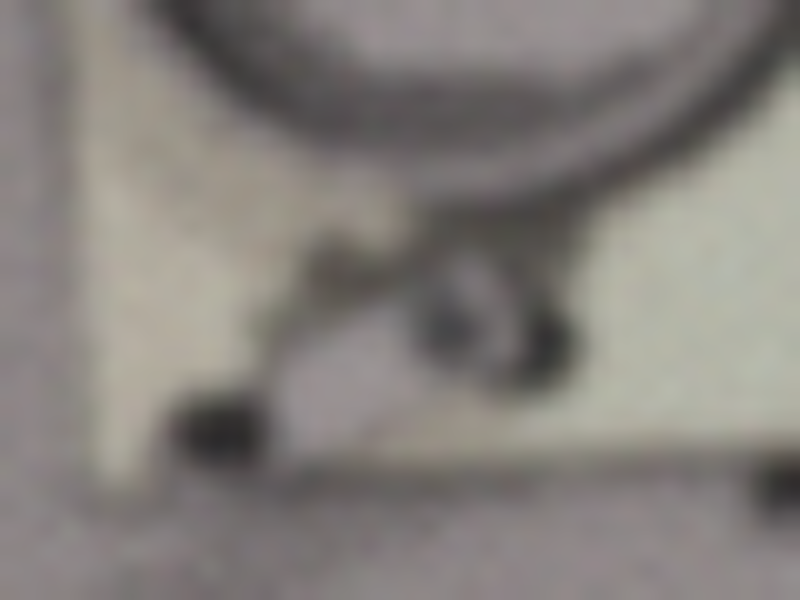

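Peg at top (191,236), pivot at (202.5,231.4): the bar is open at about 1.93 rad, matching the scene view. I'm moving above the knob at a safe height.

drive_tool(
  claw=[60,60,60,60,60,60,60,60],
  slide=[
    [0.497,0.766,0],
    [0.497,0.766,0],
    [0.497,0.766,0],
    [0.497,0.766,0],
    [0.497,0.766,0],
    [0.497,0.766,0],
    [0.497,0.766,0],
    [0.497,0.766,0],
  ],
  yaw=[-0.185,-0.185,-0.185,-0.185,-0.185,-0.185,-0.185,-0.185],
  newtons=25,
)

```text
time: 0.77
tool_pos: [0.4776, -0.3261, 0.4043]
tcp_rot: [-3.135, 0.199, 0.001]
wrist_force: [0.3, -0.1, -0.2]
width: 0.703
grip_force: 0.0
```

drive_tool(
  claw=[60,60,60,60,60,60,60,60],
  slide=[
    [0.13,0.2,0],
    [0.13,0.2,0],
    [0.13,0.2,0],
    [0.13,0.2,0],
    [0.13,0.2,-0.19],
    [0.13,0.2,-0.19],
    [0.13,0.2,-0.19],
    [0.13,0.2,-0.19],
  ],
  yaw=[0,0,0,0,0,0,0,0],
)

```text
time: 1.43
tool_pos: [0.5397, -0.2271, 0.3043]
tcp_rot: [-3.131, 0.198, 0.016]
wrist_force: [-0.8, 0.1, -0.6]
width: 0.699
grip_force: 0.0
```

Run:
```python
from h import *
c=cam("scene");t=cam("top");s=bot.read_state();print(s["tool_pos"],s["tcp_rot"])
a=cv2.resize(c["color"][170:270,145:255],(528,480),interpolation=cv2.INTER_CUBIC)
cv2.imwrite("pics/app.png",a[:,:,::-1])
```

```text
[ 0.5421281  -0.22849985  0.31004561] [-3.13503104e+00  1.99256045e-01  1.00126292e-03]
```

View pics/app.png

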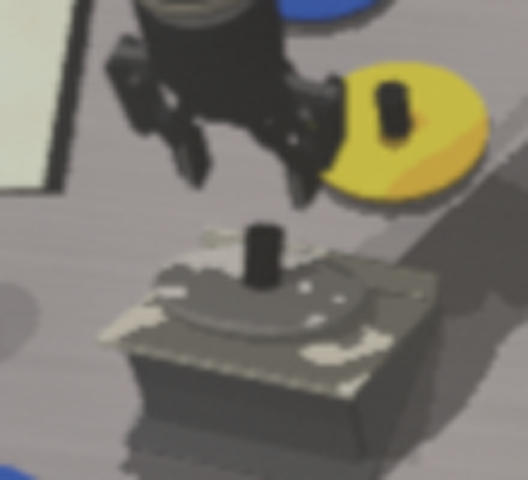

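The fingers hang open above the knob, roughly centred on it (crop x 262, fingertips at about 200 and 305). Going down and closing.

drive_tool(
  claw=[60,60,60,60,20,20,20,20],
  slide=[
    [0.007,0.011,-0.05],
    [0.007,0.011,-0.09],
    [0.007,0.011,-0.126],
    [0.007,0.011,-0.126],
    [0.007,0.011,-0.126],
    [0.007,0.011,-0.126],
    [0.007,0.011,-0.126],
    [0.007,0.011,-0.126],
  ],
  yaw=[0,0,0,0,0,0,0,0],
  newtons=30,
)

```text
time: 2.2
tool_pos: [0.5468, -0.2233, 0.2496]
tcp_rot: [3.133, -0.198, 0.007]
wrist_force: [-1.6, -1.4, 6.1]
width: 0.273
grip_force: 29.6
```

drive_tool(
  claw=[20,20,20,20,20,20,20,20],
  slide=[
    [0,0,0],
    [0,0,0.02],
    [0,0,0.04],
    [0,0,0.08],
    [0,0,0.12],
    [0,0,0.18],
    [0,0,0.25],
    [0,0,0.25],
  ],
  yaw=[0,0,0,0,0,0,0,0],
  newtons=45,
)

```text
time: 2.87
tool_pos: [0.5477, -0.2234, 0.3809]
tcp_rot: [3.131, -0.198, 0.02]
wrist_force: [1.5, -1.1, -0.5]
width: 0.265
grip_force: 44.7
```

Run:
```python
from h import *
c=cam("scene");t=cam("top");s=bot.read_state();print(s["time"],s["tool_pos"],s["tcp_rot"],s["wrist_force"],s["torque"],s["width"],s["grip_force"])
for k in c: pass
np.savez("l.npz",sd=c["depth"])
P=pts(c);g=c["tool"] if "tool" in c else s["tool_pos"]
q=P.reshape(-1,3);col=c["color"].reshape(-1,3).astype(int)
m=(np.hypot(q[:,0]-g[0],q[:,1]-g[1])<.075)&(q[:,2]>.12)&(q[:,2]<.26)&(col.min(1)>75)
A=np.c_[q[m][:,:2],np.ones(m.sum())];co=np.linalg.lstsq(A,q[m][:,2],rcond=None)[0]
for _ in range(6):
    e=abs(A@co-q[m][:,2])<.004;co=np.linalg.lstsq(A[e],q[m][:,2][e],rcond=None)[0]
print("plane",m.sum(),e.sum(),np.degrees(np.arctan(np.hypot(*co[:2]))),np.degrees(np.arctan2(co[1],co[0])),"centre",q[m][e].mean(0))
a=np.hstack([cv2.resize(c["color"][130:270,130:270],(400,400)),cv2.resize(t["color"][130:270,280:420],(400,400))])
cv2.imwrite("pics/lift.png",a[:,:,::-1])
```

```text
2.9667 [ 0.54621592 -0.22275861  0.37488733] [ 3.13345239 -0.19824957  0.00788042] [-0.72803552 -0.33231147 -2.64067329] [0.00011182 0.05832158 0.03380629] 0.2663720372339706 44.68289315700531
plane 625 521 31.550026513529602 -7.464494089009683 centre [ 0.57426184 -0.21875531  0.20687833]
```

View pics/lift.png

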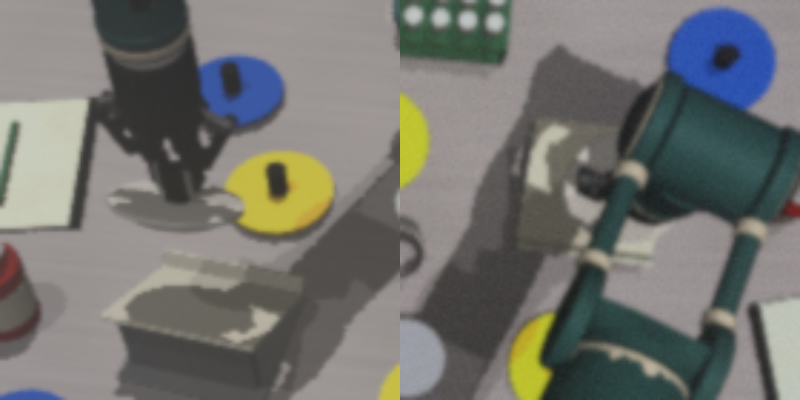

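The cover is lifted cleanly, still tilted 31.5°, with the stand left in place (weight about 2.6 N). I'm carrying it to the bath with the tool about 24 mm short of the well centre, so the low flange edge can land on the rim and the cover can be hinged level.

drive_tool(
  claw=[20,20,20,20,20,20,20,20],
  slide=[
    [0,0.03,0.02],
    [-0.005,0.08,0.04],
    [-0.01,0.14,0.04],
    [-0.015,0.2,0.04],
    [-0.02,0.26,0.04],
    [-0.025,0.32,0.04],
    [-0.03,0.38,0.04],
    [-0.035,0.44,0.04],
  ],
  yaw=[0,0,0,0,0,0,0,0],
)

```text
time: 3.63
tool_pos: [0.5267, -0.0005, 0.3899]
tcp_rot: [-3.135, 0.198, 0.006]
wrist_force: [0.5, 0.1, -2.9]
width: 0.263
grip_force: 44.6
```

drive_tool(
  claw=[20,20,20,20,20,20,20,20],
  slide=[
    [-0.005,0.06,0],
    [-0.01,0.12,0],
    [-0.015,0.18,0],
    [-0.02,0.24,0],
    [-0.025,0.3,0],
    [-0.03,0.36,0],
    [-0.035,0.42,0],
    [-0.035,0.46,0],
  ],
  yaw=[0,0,0,0,0,0,0,0],
)

```text
time: 4.3
tool_pos: [0.5087, 0.2301, 0.3899]
tcp_rot: [3.135, -0.196, -0.007]
wrist_force: [1.0, 0.7, -2.7]
width: 0.267
grip_force: 44.7
```

drive_tool(
  claw=[20,20,20],
  slide=[
    [0,0.025,0],
    [0,0.055,0],
    [0,0.055,0],
  ],
  yaw=[0,0,0],
)

```text
time: 4.55
tool_pos: [0.51, 0.257, 0.3907]
tcp_rot: [-3.135, 0.196, 0.003]
wrist_force: [0.0, -0.7, -1.2]
width: 0.267
grip_force: 44.7
```

```bash
cat > pl.py <<'E'
from h import *
def run(f=None):
    c=cam("scene");s=bot.read_state();g=s["tool_pos"];print(s["time"],g,s["tcp_rot"],s["wrist_force"],s["width"],s["grip_force"])
    P=pts(c);q=P.reshape(-1,3);col=c["color"].reshape(-1,3).astype(int)
    m=(np.hypot(q[:,0]-g[0],q[:,1]-g[1])<.09)&(q[:,2]>g[2]-.24)&(q[:,2]<g[2]-.13)&(col.min(1)>75)&(q[:,2]>.108)
    A=np.c_[q[m][:,:2],np.ones(m.sum())];co=np.linalg.lstsq(A,q[m][:,2],rcond=None)[0]
    for _ in range(8):
        e=abs(A@co-q[m][:,2])<.004;co=np.linalg.lstsq(A[e],q[m][:,2][e],rcond=None)[0]
    print("plane n",m.sum(),e.sum(),"tilt",np.degrees(np.arctan(np.hypot(*co[:2]))),"dir",np.degrees(np.arctan2(co[1],co[0])),"z under tcp",co@[g[0],g[1],1]+.0015,"mean",q[m][e].mean(0),"rect",cv2.minAreaRect(q[m][e][:,:2].astype(np.float32)))
    if f: cv2.imwrite(f,cv2.resize(c["color"][140:290,270:470],(800,600))[:,:,::-1])
run(__import__("sys").argv[1] if len(__import__("sys").argv)>1 else None)
E
python3 pl.py pics/over.png
```

```text
4.6 [0.510257   0.25575514 0.39085816] [ 3.13452717e+00 -1.96057261e-01 -2.36289206e-03] [-0.34729861 -0.79175696 -1.95096424] 0.26354480263046487 44.69586431980133
plane n 587 493 tilt 30.532306259924997 dir -6.429049254241848 z under tcp 0.20443250619835773 mean [0.536124   0.25715925 0.21800031] rect ((0.5264436602592468, 0.25845712423324585), (0.1051703542470932, 0.12545324862003326), 0.5023073554039001)
```

View pics/over.png

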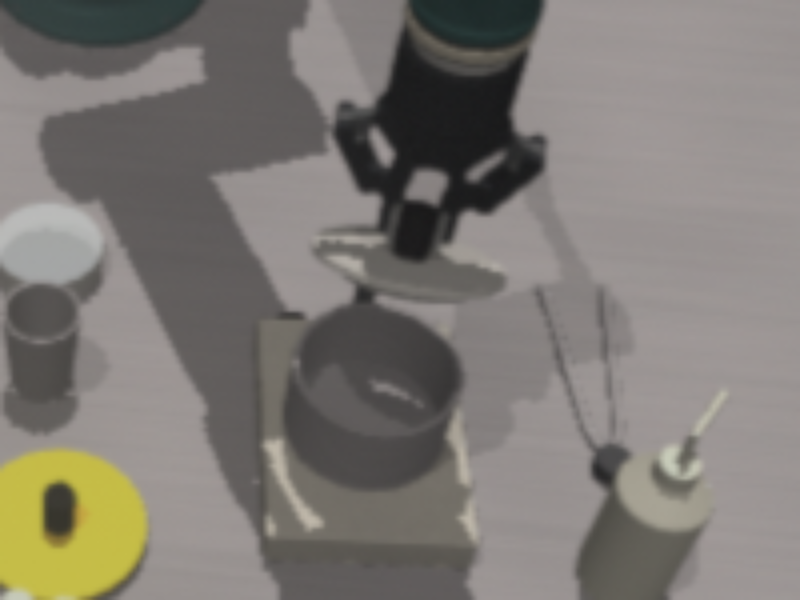

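The cover hangs tilted over the well with its low edge on the post side. The rim (crop centre (375,365)) is clear, and the scene-frame offsets agree with the plan. Now down near contact, then slowly with force checks.

drive_tool(
  claw=[20,20,20,20,20,20,20,20],
  slide=[
    [0,0,-0.03],
    [0,0,-0.06],
    [0,0,-0.09],
    [0,0,-0.11],
    [0,0,-0.12],
    [0,0,-0.126],
    [0,0,-0.132],
    [0,0,-0.136],
  ],
  yaw=[0,0,0,0,0,0,0,0],
  newtons=35,
)

```text
time: 5.27
tool_pos: [0.511, 0.2548, 0.3241]
tcp_rot: [-3.135, 0.199, -0.001]
wrist_force: [0.3, 0.9, -1.9]
width: 0.264
grip_force: 44.7
```

drive_tool(
  claw=[20,20,20,20],
  slide=[
    [0,0,-0.002],
    [0,0,-0.004],
    [0,0,-0.006],
    [0,0,-0.006],
  ],
  yaw=[0,0,0,0],
)

```text
time: 5.6
tool_pos: [0.5108, 0.2551, 0.3212]
tcp_rot: [-3.135, 0.198, -0.001]
wrist_force: [-0.9, 0.1, -0.9]
width: 0.262
grip_force: 44.8
```

drive_tool(
  claw=[20,20,20,20],
  slide=[
    [0,0,-0.002],
    [0,0,-0.004],
    [0,0,-0.006],
    [0,0,-0.006],
  ],
  yaw=[0,0,0,0],
)

```text
time: 5.93
tool_pos: [0.5114, 0.2552, 0.32]
tcp_rot: [-3.134, 0.198, -0.004]
wrist_force: [-1.4, -1.5, 9.0]
width: 0.266
grip_force: 45.9
```

drive_tool(
  claw=[20,20,20,20],
  slide=[
    [0,0,-0.002],
    [0,0,-0.004],
    [0,0,-0.006],
    [0,0,-0.006],
  ],
  yaw=[0,0,0,0],
)

```text
time: 6.27
tool_pos: [0.5119, 0.2554, 0.3178]
tcp_rot: [-3.133, 0.198, -0.007]
wrist_force: [0.4, -0.9, 9.9]
width: 0.268
grip_force: 46.2
```

Contact came at TCP z≈0.3205. Now following the hinge arc towards level.

drive_tool(
  claw=[20,20,20,20,20],
  slide=[
    [0.005,0,-0.002],
    [0.01,0,-0.005],
    [0.014,-0.001,-0.008],
    [0.018,-0.002,-0.011],
    [0.018,-0.002,-0.011],
  ],
  yaw=[0,0,0,0,0],
)

```text
time: 6.68
tool_pos: [0.5208, 0.2544, 0.3111]
tcp_rot: [-3.133, 0.199, -0.005]
wrist_force: [1.9, -0.3, 5.7]
width: 0.266
grip_force: 46.5
```

```bash
python3 pl.py
```

```text
6.7333 [0.52073462 0.25435844 0.31114658] [-3.13335052  0.19871489 -0.00537402] [ 0.5854459  -0.24433782  5.09585004] 0.26399474217905294 46.54009759426117
plane n 739 710 tilt 19.294410084860317 dir -7.094346514999485 z under tcp 0.12803891348021687 mean [0.54231487 0.25607799 0.13396166] rect ((0.5333973169326782, 0.25642016530036926), (0.1254815310239792, 0.11437933892011642), 81.66461944580078)
```

Tilt is down to 19° as planned; continuing.

drive_tool(
  claw=[20,20,20,20,20,20,20],
  slide=[
    [0.005,0,-0.003],
    [0.009,-0.001,-0.006],
    [0.012,-0.001,-0.01],
    [0.015,-0.001,-0.014],
    [0.019,-0.002,-0.019],
    [0.022,-0.002,-0.023],
    [0.022,-0.002,-0.023],
  ],
  yaw=[0,0,0,0,0,0,0],
)

```text
time: 7.32
tool_pos: [0.5317, 0.2533, 0.2993]
tcp_rot: [-3.134, 0.199, -0.005]
wrist_force: [0.8, -0.3, 5.8]
width: 0.262
grip_force: 48.2
```

```bash
python3 pl.py
```

```text
7.3667 [0.53166354 0.25327856 0.29942758] [-3.13390492  0.19841237 -0.0047199 ] [ 0.48166787 -0.90875505  4.33206431] 0.26572354748732213 48.17384362220764
plane n 883 843 tilt 7.139717542898683 dir -5.550862825325832 z under tcp 0.11849323575810024 mean [0.54760694 0.25574252 0.1189511 ] rect ((0.5356371402740479, 0.2582700252532959), (0.12127535790205002, 0.12663842737674713), 20.258777618408203)
```

drive_tool(
  claw=[20,20,20,20,20],
  slide=[
    [0.002,0,-0.003],
    [0.004,0,-0.006],
    [0.005,-0.001,-0.009],
    [0.005,-0.001,-0.011],
    [0.005,-0.001,-0.011],
  ],
  yaw=[0,0,0,0,0],
)

```text
time: 7.78
tool_pos: [0.5346, 0.2529, 0.2947]
tcp_rot: [-3.133, 0.198, -0.007]
wrist_force: [0.7, -0.4, 7.7]
width: 0.263
grip_force: 49.1
```

```bash
python3 pl.py pics/seat.png
```

```text
7.8333 [0.5345491  0.25290454 0.29478963] [-3.13326609  0.19832942 -0.00707247] [ 0.98775291 -0.18535185  8.13775122] 0.26065803213028116 49.07428979873657
plane n 900 860 tilt 2.9268006832799074 dir -3.5094891839722586 z under tcp 0.11427364146508504 mean [0.54945709 0.25533696 0.1135268 ] rect ((0.5383695363998413, 0.2589828372001648), (0.11820844560861588, 0.12811198830604553), 13.835546493530273)
```

View pics/seat.png

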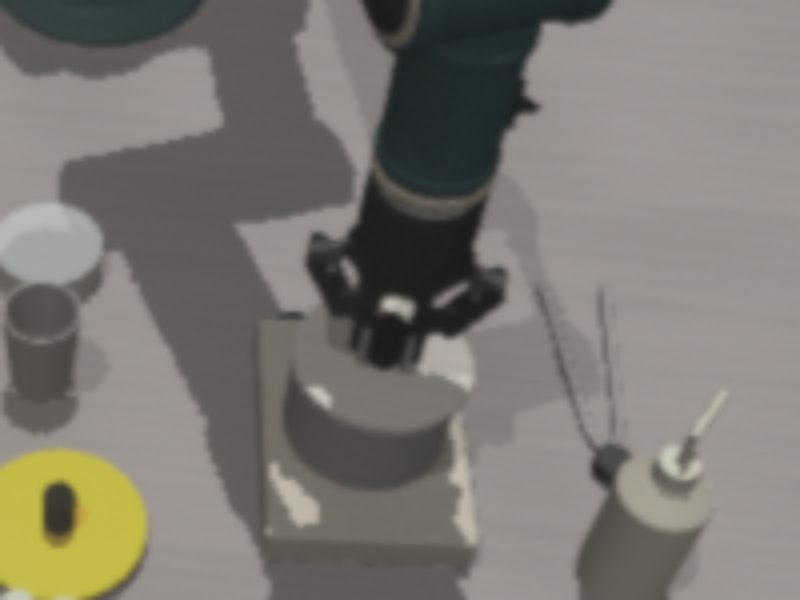

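Nearly home: 2.9° left, with the flange sitting about 3–4 mm towards +y (crop edges at 293 and 475 against the rim's 292 and 462). I'll nudge it and press down lightly.

drive_tool(
  claw=[20,20,20,20,20,20],
  slide=[
    [0,-0.002,0],
    [0,-0.004,-0.002],
    [0,-0.005,-0.004],
    [0,-0.005,-0.006],
    [0,-0.005,-0.008],
    [0,-0.005,-0.008],
  ],
  yaw=[0,0,0,0,0,0],
)

```text
time: 8.33
tool_pos: [0.5356, 0.2511, 0.2918]
tcp_rot: [-3.131, 0.199, -0.013]
wrist_force: [3.3, 1.8, 7.3]
width: 0.266
grip_force: 49.8
```

```bash
python3 pl.py
```

```text
8.3833 [0.53552687 0.25111358 0.29182988] [-3.13081444  0.19853537 -0.01275493] [3.17936865 1.23831811 6.87902514] 0.2610570735237327 49.8233824968338
plane n 798 777 tilt 0.5466866094078977 dir 17.116527319098143 z under tcp 0.11184472743089786 mean [0.5513691  0.25517192 0.11050059] rect ((0.5371928215026855, 0.25371843576431274), (0.12699578702449799, 0.1182880774140358), 60.305030822753906)
```

Level at flange height about 0.111 m: home. I'll release and rise.

drive_tool(
  claw=[20,27,32,40,45,45,45,45],
  slide=[
    [0,0,-0.002],
    [0,0,-0.002],
    [0,0,-0.001],
    [0,0,0],
    [0,0,0],
    [0,0,0.05],
    [0,0,0.12],
    [0,0,0.2],
  ],
  yaw=[0,0,0,0,0,0,0,0],
)

```text
time: 9.05
tool_pos: [0.5319, 0.2495, 0.3858]
tcp_rot: [3.132, -0.198, -0.01]
wrist_force: [-0.1, 0.6, -0.3]
width: 0.525
grip_force: 0.0
```

drive_tool(
  claw=[0,0,0,0,0,0,0,0],
  slide=[
    [-0.08,0,0.04],
    [-0.16,0,0.05],
    [-0.24,0,0.05],
    [-0.32,0,0.05],
    [-0.36,0,0.05],
    [-0.36,0,0.05],
    [-0.36,0,0.05],
    [-0.36,0,0.05],
  ],
  yaw=[0,0,0,0,0,0,0,0],
)

```text
time: 9.72
tool_pos: [0.3536, 0.2501, 0.4133]
tcp_rot: [-3.135, 0.198, -0.002]
wrist_force: [0.5, 0.9, 0.5]
width: 0.003
grip_force: 0.0
```

Run:
```python
from h import *
c=cam("scene");t=cam("top");s=bot.read_state();print(s["time"],s["tool_pos"],s["tcp_rot"],s["wrist_force"],s["q"],s["width"])
q=pts(c)[190:290,315:410].reshape(-1,3);col=c["color"][190:290,315:410].reshape(-1,3).astype(int)
m=(np.hypot(q[:,0]-.535,q[:,1]-.253)<.08)&(abs(q[:,2]-.11)<.02)&(col.min(1)>75)
A=np.c_[q[m][:,:2],np.ones(m.sum())];co=np.linalg.lstsq(A,q[m][:,2],rcond=None)[0]
for _ in range(8):
    e=abs(A@co-q[m][:,2])<.003;co=np.linalg.lstsq(A[e],q[m][:,2][e],rcond=None)[0]
print(e.sum(),"tilt deg",np.degrees(np.arctan(np.hypot(*co[:2]))),"z",co@[.535,.253,1]+.0015,cv2.minEnclosingCircle(q[m][e][:,:2].astype(np.float32)))
k=dark(c,340,195,45,45,75);print(k)
a=np.hstack([cv2.resize(c["color"][180:280,310:410],(400,400)),cv2.resize(t["color"][170:250,165:245],(400,400))])
cv2.imwrite("pics/rel.png",a[:,:,::-1])
for u in k: print(plane(c,*u[0],.129),plane(c,*u[0],.1345))
```

```text
9.8167 [0.3541507  0.25005183 0.41315654] [ 3.13512427e+00 -1.99439931e-01  3.50215471e-04] [-0.34876046  0.75391359  0.50666973] [ 5.57409994e-01 -2.14420171e-01  2.07774615e+00 -2.46857847e-04
  1.27816163e+00  2.25533567e+00] 0.005283940197050311
1079 tilt deg 0.22897085623798094 z 0.11100213126487114 ((0.5266948938369751, 0.25624895095825195), 0.07160032540559769)
[(array([374.24242424, 199.6969697 ]), [32, 0, 5, 10, 33]), (array([362.8, 206. ]), [21, 10, 4, 3, 10]), (array([361.25  , 210.4375]), [19, 14, 5, 4, 16]), (array([365.4952381 , 225.40952381]), [21, 24, 10, 14, 105]), (array([342.71428571, 238.14285714]), [2, 42, 3, 3, 7])]
[0.43217725 0.28053337 0.129     ] [0.43723589 0.27948284 0.1345    ]
[0.46110119 0.24730091 0.129     ] [0.4659837  0.24645274 0.1345    ]
[0.478608   0.24290896 0.129     ] [0.48338391 0.24208753 0.1345    ]
[0.53200374 0.25480122 0.129     ] [0.53645451 0.25390737 0.1345    ]
[0.58429111 0.19332872 0.129     ] [0.58842349 0.1928092  0.1345    ]
```

View pics/rel.png

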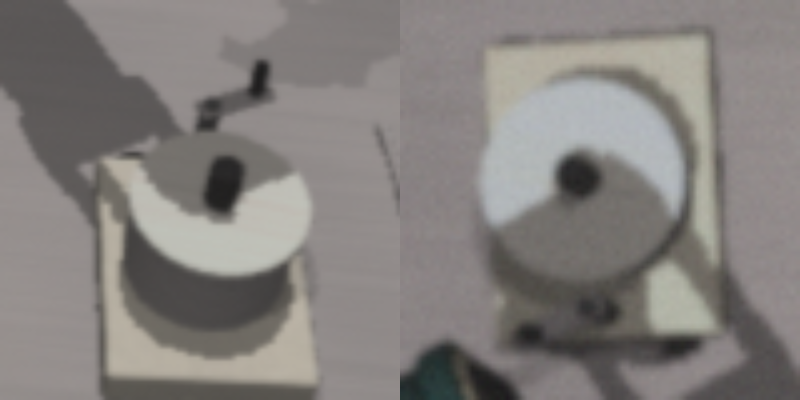

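The cover sits home: 0.2° tilt, flange top at 0.111 m. The button is unmoved, with its peg at scene-crop (260,78) and about 118° from world x. Next: turn the tool so its fingers close along the peg's tangent, then grip and swing.

drive_tool(
  claw=[36,36,36,36,36,36,36,36],
  slide=[
    [0.06,0.02,0],
    [0.12,0.04,0],
    [0.163,0.055,0],
    [0.163,0.055,0],
    [0.163,0.055,0],
    [0.163,0.055,0],
    [0.163,0.055,0],
    [0.163,0.055,0],
  ],
  yaw=[0.699,0.699,0.699,0.699,0.699,0.699,0.699,0.699],
  newtons=20,
)

```text
time: 10.48
tool_pos: [0.4361, 0.2774, 0.4124]
tcp_rot: [2.843, 1.336, -0.002]
wrist_force: [-0.8, -0.1, -0.7]
width: 0.417
grip_force: 0.0
```

drive_tool(
  claw=[36,36,36,36,36,36,36,36],
  slide=[
    [0,0,0],
    [0,0,0],
    [0,0,0],
    [0,0,0],
    [0,0,0],
    [0,0,0],
    [0,0,0],
    [0,0,0],
  ],
  yaw=[0.38,0.38,0.38,0.38,0.38,0.38,0.38,0.38],
)

```text
time: 11.15
tool_pos: [0.436, 0.2774, 0.4126]
tcp_rot: [-1.855, -2.535, 0.001]
wrist_force: [0.1, -0.1, -0.5]
width: 0.42
grip_force: 0.0
```

```bash
cat > st.py <<'E'
from h import *
s=bot.read_state();R=cv2.Rodrigues(s["tcp_rot"])[0];print(s["time"],s["tool_pos"].round(4),"yawY",np.degrees(np.arctan2(R[1,1],R[0,1])).round(2),s["wrist_force"].round(1),"q6",s["q"][5],s["width"],s["grip_force"])
E
python3 st.py
```

```text
11.15 [0.436  0.2774 0.4126] yawY 17.63 [ 0.1 -0.1 -0.5] q6 0.21067652687176175 0.4204518815651669 0.0
```

drive_tool(
  claw=[36,36,36,36,36,36,36,36],
  slide=[
    [0,0,-0.05],
    [0,0,-0.1],
    [0,0,-0.15],
    [0,0,-0.18],
    [0,0,-0.2],
    [0,0,-0.215],
    [0,0,-0.227],
    [0,0,-0.227],
  ],
  yaw=[0.06,0.06,0.06,0.06,0.06,0.06,0.06,0.06],
)

```text
time: 11.82
tool_pos: [0.4349, 0.2774, 0.2988]
tcp_rot: [-1.615, -2.694, 0.002]
wrist_force: [-0.1, 0.6, 0.2]
width: 0.419
grip_force: 0.0
```

drive_tool(
  claw=[22,14,6,6,6],
  slide=[
    [0,0,0],
    [0,0,0],
    [0,0,0],
    [0,0,0],
    [0,0,0],
  ],
  yaw=[0,0,0,0,0],
  newtons=20,
)

```text
time: 12.23
tool_pos: [0.435, 0.2777, 0.3008]
tcp_rot: [1.614, 2.694, 0.003]
wrist_force: [-0.6, 0.4, 2.9]
width: 0.129
grip_force: 20.9
```

```bash
python3 st.py; python3 -c "
import numpy as np
for a in range(118,-1,-8): print(a,(.4526+.036*np.cos(np.radians(a))).round(4),(.2462+.036*np.sin(np.radians(a))).round(4))"
```

```text
12.2333 [0.435  0.2777 0.3008] yawY 28.15 [-0.6  0.4  2.9] q6 0.028571362416866312 0.12875896013780366 20.857623517513275
118 0.4357 0.278
110 0.4403 0.28
102 0.4451 0.2814
94 0.4501 0.2821
86 0.4551 0.2821
78 0.4601 0.2814
70 0.4649 0.28
62 0.4695 0.278
54 0.4738 0.2753
46 0.4776 0.2721
38 0.481 0.2684
30 0.4838 0.2642
22 0.486 0.2597
14 0.4875 0.2549
6 0.4884 0.25
```

Peg gripped (11 mm). Swinging it along the arc, with yaw following.

drive_tool(
  claw=[6,6,6,6,6,6,6,6],
  slide=[
    [0.007,0.003,0.002],
    [0.014,0.006,0.003],
    [0.021,0.007,0.003],
    [0.029,0.008,0.003],
    [0.036,0.008,0.003],
    [0.044,0.008,0.003],
    [0.051,0.006,0.003],
    [0.058,0.004,0.003],
  ],
  yaw=[-0.033,-0.067,-0.1,-0.133,-0.167,-0.2,-0.233,-0.267],
)

```text
time: 12.9
tool_pos: [0.4638, 0.2793, 0.3009]
tcp_rot: [2.576, 1.798, -0.0]
wrist_force: [1.9, -1.1, -2.3]
width: 0.13
grip_force: 20.4
```

```bash
python3 st.py
```

```text
12.9 [0.4638 0.2793 0.3009] yawY -20.17 [ 1.9 -1.1 -2.3] q6 0.8486245575994885 0.12976790244610828 20.417326390743256
```

drive_tool(
  claw=[6,6,6,6,6,6,6,6],
  slide=[
    [0.007,-0.003,0],
    [0.014,-0.007,0],
    [0.02,-0.011,0],
    [0.025,-0.016,0],
    [0.031,-0.021,0],
    [0.035,-0.027,0],
    [0.039,-0.034,0],
    [0.042,-0.041,0],
  ],
  yaw=[-0.033,-0.067,-0.1,-0.133,-0.167,-0.2,-0.233,-0.267],
)

```text
time: 13.57
tool_pos: [0.4847, 0.2586, 0.3009]
tcp_rot: [3.084, 0.593, -0.0]
wrist_force: [0.5, -0.5, -1.5]
width: 0.127
grip_force: 20.4
```

```bash
python3 st.py
```

```text
13.5667 [0.4847 0.2586 0.3009] yawY -68.23 [ 0.5 -0.5 -1.5] q6 1.6362715760123725 0.12700065120490542 20.43849617242813
```

drive_tool(
  claw=[6,6,6,6,6,6],
  slide=[
    [0.002,-0.007,0],
    [0.004,-0.014,0],
    [0.005,-0.021,0],
    [0.005,-0.024,0],
    [0.005,-0.027,0],
    [0.005,-0.027,0],
  ],
  yaw=[-0.033,-0.067,-0.096,-0.096,-0.096,-0.096],
)

```text
time: 14.07
tool_pos: [0.4868, 0.2471, 0.301]
tcp_rot: [-3.134, -0.13, -0.0]
wrist_force: [-0.3, 9.6, -4.4]
width: 0.129
grip_force: 20.4
```

```bash
python3 st.py
```

```text
14.0667 [0.4868 0.2471 0.301 ] yawY -85.24 [-0.3  9.6 -4.4] q6 1.9074835900592781 0.12910974684368648 20.385911464691162
```

drive_tool(
  claw=[6,6,6],
  slide=[
    [0,-0.003,0],
    [0,-0.004,0],
    [0,-0.004,0],
  ],
  yaw=[0,0,0],
)

```text
time: 14.32
tool_pos: [0.4867, 0.2464, 0.301]
tcp_rot: [-3.131, -0.13, -0.001]
wrist_force: [-0.8, 14.6, -6.8]
width: 0.132
grip_force: 20.5
```

Firm stop reached. I'll release straight, rise and retreat.

drive_tool(
  claw=[10,16,24,30,30,30,30,30],
  slide=[
    [0,0,0],
    [0,0,0],
    [0,0,0],
    [0,0,0],
    [0,0,0.04],
    [0,0,0.1],
    [0,0,0.18],
    [0,0,0.22],
  ],
  yaw=[0,0,0,0,0,0,0,0],
)

```text
time: 14.98
tool_pos: [0.4879, 0.2434, 0.4158]
tcp_rot: [-3.137, -0.131, -0.008]
wrist_force: [1.2, 0.8, 1.1]
width: 0.349
grip_force: 0.0
```

drive_tool(
  claw=[30,30,30,30,30,30,30,30],
  slide=[
    [-0.06,-0.06,0.02],
    [-0.12,-0.12,0.02],
    [-0.17,-0.17,0.02],
    [-0.21,-0.23,0.02],
    [-0.21,-0.28,0.02],
    [-0.21,-0.3,0.02],
    [-0.21,-0.3,0.02],
    [-0.21,-0.3,0.02],
  ],
  yaw=[0,0,0,0,0,0,0,0],
)

```text
time: 15.65
tool_pos: [0.3825, 0.0932, 0.4216]
tcp_rot: [-3.138, -0.127, -0.002]
wrist_force: [-0.6, 0.5, 0.5]
width: 0.349
grip_force: 0.0
```

```bash
python3 st.py
python3 - <<'E'
from h import *
c=cam("scene","pics/x.png");t=cam("top")
q=pts(c)[190:290,315:410].reshape(-1,3);col=c["color"][190:290,315:410].reshape(-1,3).astype(int)
m=(np.hypot(q[:,0]-.535,q[:,1]-.253)<.08)&(abs(q[:,2]-.11)<.02)&(col.min(1)>75)
A=np.c_[q[m][:,:2],np.ones(m.sum())];co=np.linalg.lstsq(A,q[m][:,2],rcond=None)[0]
for _ in range(8):
    e=abs(A@co-q[m][:,2])<.003;co=np.linalg.lstsq(A[e],q[m][:,2][e],rcond=None)[0]
print("tilt",np.degrees(np.arctan(np.hypot(*co[:2]))),"z",co@[.535,.253,1]+.0015)
print([(u[0],plane(c,*u[0],.1345)) for u in dark(c,340,190,45,50,75)])
a=np.hstack([cv2.resize(c["color"][180:280,310:410],(400,400)),cv2.resize(t["color"][170:250,165:245],(400,400))])
cv2.imwrite("pics/end.png",a[:,:,::-1])
E
```

```text
15.65 [0.3825 0.0932 0.4216] yawY -85.36 [-0.6  0.5  0.5] q6 1.665184474694053 0.34868446325565233 0.0
tilt 0.09888179576163719 z 0.11093925256175867
[(array([364.17241379, 211.68965517]), array([0.48700067, 0.25034004, 0.1345    ])), (array([365.40659341, 225.65934066]), array([0.53737061, 0.25366153, 0.1345    ]))]
```

View pics/end.png

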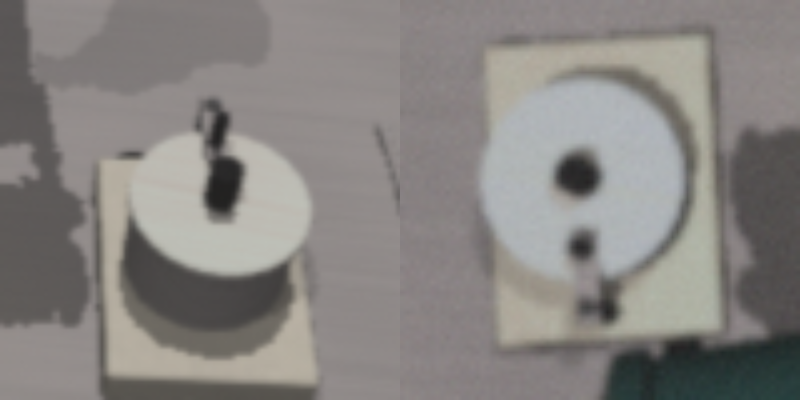

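The cover is level (0.1°, flange top 0.111 m). The turnbutton bar lies over its edge and points at the knob: in the top crop, pivot (597,305), peg (582,243) and knob (578,172). Handing in.

```bash
python3 -c "
from workcell import bot
print(bot.finish_job())"
```

```text
the job is handed in; nothing more can be done
None
```

The aluminium cover is seated level on the bath well, the turnbutton is swung in to its stop pointing at the cover's middle, nothing else on the bench was touched, and the job was handed in at about 16 s.

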